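Lock the rinsing sieve into its bayonet stand

ROBOT

A 6-joint arm with a two-finger parallel gripper is mounted at the origin on a cart in front of the work surface, level with it; the furniture and walls round the work are solid. World frame = base frame: x ahead of the robot, y to its left, z up, the work surface at z = 0. Lengths are in mm, angles in rad, forces in N, time in s.
With the tool pointing down it reaches from about 300 to 750 mm from the base axis. Payload 8.5 kg.
Tool frame: the origin (TCP) lies on the centre line of the jaws, within the pads' length; the fingertips stand 14 mm ahead of it and the grasp point (between the pads) lies 5 mm behind it; z points along the fingers, y is the line along which they close (so a half turn about z gives the same grasp; the last joint's range is limited). The gripper opens to 88 mm and grips with 3 to 60 N. Pads are 18 mm wide; open, the fingers measure 123 mm over their backs; the gripper's body (75 mm by 187 mm) begins 45 mm behind the grasp point.
Start: joints at [-1.399, 0.381, 1.297, -0, 1.464, -0.215], TCP at [207.468, -509.35, 252.748] pointing down, gripper open.
Joint ranges: [-3.11, 3.11], [-0.89, 2.33], [0.22, 2.48], [-1.42, 4.56], [0.17, 2.85], [-2.88, 2.88]. Speed limits (rad/s): [2.39, 2.39, 3.14, 3.14, 3.14, 3.14].

INTERFACE

Orientations are given as a unit quaternion [x, y, z, w].
In Python, from cell import env gives the robot as it stands. The module is installed in compiled form; this text tells all that it offers.
- The arm moves only by the tool arm_command, never from a script. Its argument "motion" is a list of rows, each an object with "linear": the shift along the tool's x, y, z normalised to -1 to 1, where 1 is 1 m, a list of three; "delta_rot": the turn, a rotation vector about the tool's x, y, z normalised to -1 to 1, where 1 is pi rad, a list of three; "gripper": the opening in per cent of the stroke, from 0 (shut) to 100 (fully open). A call has 1 to 5 rows; each row is the pose to reach, as a shift and turn from the pose commanded when the call began, along the tool's axes at that moment, turning the shorter way round; what a row does not reach only later rows make up. A row lasts 1/12 s, in which the tool goes at most 41.7 mm and 7.16 degrees, less where a joint would pass 70% of its speed; a pose out of reach is approached as far as the arm can. A call with a number of a shift or a turn outside -1 to 1 is refused whole. A call with a gripper value outside its range is refused whole. The fingers move at their own pace and stop on an object; the grip force is fixed at half the most. Time passes only in rows, so rows that repeat a pose let the fingers close. It gives the time, the measured TCP pose, the force, the opening and the grip force at its end, in the units of the state.
- env.get_obs(): the state, without advancing time (a new reading comes with each control period).
- env.read_camera(name): name is "side" or "top" or "wrist"; returns the picture (480x640x3 uint8, red, green, blue); there is no depth.
- env.get_calibration(name): a dict with "fx", "fy", "cx", "cy" (pixels), "cam_to_world" (4x4, takes a point from camera to world coordinates). Camera axes: x right, y down, z forward; pixel columns grow to the right and rows downward; lengths in mm; the calibration is good to about 2 mm. A picture is of the moment at which its call begins: read the wrist's pose just before it. get_calibration takes no time and is no camera call; for the wrist camera it gives the pose at the moment of the call.
- env.sign_off(): hands the job in; it is judged then, once.
The state is a dict: "time": time; "joint_pos": joint angles; "joint_velocities": joint speeds; "tau": joint torques, N m; "tool_pos": TCP position; "eef_rot": TCP orientation; "ft_force": force on the tool from outside, world axes, zero at the start; "wrist_torque": the same for the moment, N m; "grip_width": opening from 0.0 (shut) to 1.0 (fully open); "grip_force": force on a finger pad.
Only numpy, scipy, OpenCV 4.12 (cv2) and the standard library are available. Lean on these libraries where they do the work, as an engineer would, in place of code of your own. Each camera call takes 0.05 s, during which the arm holds its last target. There are 200 camera calls.

TASK

Pick up the small steel rinsing sieve by its black handle and hang it in the white stand: let its three brass lugs down through the three yellow-edged slots until they rest on the ledge inside, then turn it clockwise (seen from above), over the hump, until the lugs drop into their locking notches, press it down fully home against the stiff drip plate inside, and let go. Feel your way and do not force it: neither the sieve nor the robot may press hard on the stand (stay below 30 N). Leave the jar, beaker, vial and petri dish where they are.

Things in the scene. Friction and masses are not known exactly. Their poses are not given: they have to be found in the camera images.
- sieve_grip (a point): Centre of the sieve's black handle bar (71 mm long along this point's x, 12 mm wide in y, 12 mm tall, 40 mm free under it), on the sieve's axis, 84 mm above its underside. The sieve (0.12 to 0.22 kg) is a steel basket, 73 mm across (66 mm at the foot), 38 mm tall, standing upright on the worktop.
- sieve_lug (a point): Tip of one of the sieve's three like brass lugs, 49 mm from the axis along point sieve_grip's +x. The lugs are 8 mm wide and 8 mm tall, square, level and radial, at 0, 120 and 240 degrees; their undersides are 54 mm below sieve_grip.
- stand: Fixed white round cup, 117 mm across, foot flange 132 mm; origin at the centre of its underside, z up. On top a blue ring (underside at 63.5 mm, top at 67.5 mm) with a 77 mm round opening, in which the sieve has 2 mm of play all round, and three 13 mm wide entry slots with yellow edges, at 0, 120 and 240 degrees from this body's x, reaching 53 mm from the axis.
- stand_slot (a point): Middle of the entry slot at 0 degrees, 45 mm from the stand's axis along the stand's x, at the ring's top (67.5 mm). A ledge lies 50 mm above the worktop below the slots. With its lugs on the ledge the sieve's handle centre is 104 mm above the stand's origin, on the hump 107 mm, locked 97 mm.
- stand_axis (a point): The stand's axis at the height of the ledge (50 mm). Going clockwise from above, a lug on the ledge meets a 10 mm long ramp, a hump 3 mm high, then a notch 12.5 mm wide with its floor 7 mm below the ledge, then ledge again. The notch centres lie 34 to 63 degrees clockwise from the slots, vary and are hidden: feel for them.
- drip_plate_top (a point): Centre of the top of a grey round plate (68 mm across) inside the stand; it starts 17.5 mm above the worktop, 2.5 mm below the sieve's underside when the lugs are on the ledge. It slides down up to 7.5 mm against about 5 N of friction and stays where it is pushed, so the sieve's own weight does not seat it in the notches. All else in the stand is rigid.
- sample_jar: Bystander: clear jar with a white lid, 63 mm wide, 67 mm tall; origin at the centre of its underside.
- beaker: Bystander: plastic beaker, 75 mm wide, 88 mm tall; origin at the centre of its underside.
- yellow_vial: Bystander: vial with a yellow cap, 25 mm wide, 54 mm tall; origin at the centre of its underside.
- petri: Bystander: petri dish, 62 mm wide, 15 mm tall; origin at the centre of its underside.
There are look-alikes about, which are no part of the job. Leave any red look-alike of the part that bears sieve_grip alone.

How it is judged (in metres and radians):
On the way:
1. the sieve hangs in the stand, its lugs below the blue ring and on the ledge (horizontal distance between sieve_grip and stand below 0.006 m and angle between sieve_grip's own z axis and vertical below 0.08 rad and z of sieve_grip in the frame of stand between 0.101 and 0.1065 m), for 0.2 s.
At the end, for the whole second after the job is handed in: The sieve is at rest upright (within 0.08 rad) in the stand, within 6 mm of its axis, with all lugs down in the notches: the handle centre is 94 to 99.5 mm above the stand's underside (97 mm is fully home) (horizontal distance between sieve_grip and stand below 0.006 m and angle between sieve_grip's own z axis and vertical below 0.08 rad and z of sieve_grip in the frame of stand between 0.094 and 0.0995 m and linear speed of sieve below 0.02 m/s); the robot touches nothing.
It fails at once if the sieve or the robot presses on the stand with more than 30 N (contact force between stand and anything else above 30 N).
It fails at once if the sample jar is moved by more than 20 mm (distance of sample_jar from where it was at the start of the episode above 0.02 m).
It fails at once if the beaker is moved by more than 20 mm (distance of beaker from where it was at the start of the episode above 0.02 m).
It fails at once if the yellow-capped vial is moved by more than 20 mm (distance of yellow_vial from where it was at the start of the episode above 0.02 m).
It fails at once if the petri dish is moved by more than 20 mm (distance of petri from where it was at the start of the episode above 0.02 m).
It also fails if it takes over 72 s, if anything falls off the work surface, if the arm or the gripper's body presses on something with over 40 N, if the wrist force passes 120 N, or if a joint passes its speed limit or range.

## Working session

There is one attempt and no reset: what is moved stays moved. The work goes in short steps, Python scripts to look and compute and a tool call to move; the robot and the scene stay as the last step left them, time stands still between calls to the robot, and variables do not carry over. Pictures are saved under pics/ and viewed, at most 10 in all, crops included, and the job is handed in when it is done.

Besides the shell and the picture viewer there is one more tool, called after "Emit:" as name(argument=value, ...), one argument or row to a line, values as JSON. arm_command: Moves the arm, as the interface text tells. Its arguments: {"type":"object","properties":{"motion":{"type":"array","items":{"type":"object","properties":{"linear":{"type":"array","items":{"type":"number"}},"delta_rot":{"type":"array","items":{"type":"number"}},"gripper":{"type":"number"}}}}},"required":["motion"]}

```bash
mkdir -p pics
python3 - <<'E'
from cell import env
import cv2, numpy as np
ims=[]
for n in ["top","side"]:
    im=env.read_camera(n); cv2.imwrite(f"pics/{n}0.png",im[...,::-1])
    c=env.get_calibration(n); print(n,c["fx"],c["cx"],c["cy"],np.round(c["cam_to_world"],3).tolist())
s=env.get_obs(); print(s)
E
```

```text
top 620.3823801183245 316.71473591229426 247.8675523161512 [[0.008, -0.997, 0.073, 466.899], [-1.0, -0.008, 0.001, 50.769], [-0.0, -0.073, -0.997, 1379.925], [0.0, 0.0, 0.0, 1.0]]
side 457.90687666419586 316.66407353874905 236.42949924017833 [[-0.936, -0.168, 0.308, 252.47], [-0.351, 0.418, -0.838, 851.156], [0.012, -0.893, -0.451, 527.023], [0.0, 0.0, 0.0, 1.0]]
{'time': 0.1, 'joint_pos': array([-1.39935360e+00,  3.81135938e-01,  1.29812202e+00, -1.11848149e-05,
        1.46360488e+00, -2.15274750e-01]), 'joint_velocities': array([ 5.09628088e-05, -1.34045415e-03,  1.00105000e-04,  2.48205734e-03,
        1.46960151e-04,  5.36980496e-04]), 'tau': array([ 3.93574184e-03, -4.38652754e+01, -2.24908179e+01,  7.14775384e-02,
        3.42583121e-02, -6.84990914e-05]), 'tool_pos': array([ 207.40235635, -509.15769328,  252.21680506]), 'eef_rot': array([ 9.81364056e-01,  1.92156672e-01,  8.35896526e-06, -6.35060864e-04]), 'ft_force': array([ 0.78309076,  0.78020298, -0.51091542]), 'wrist_torque': array([-0.01873042, -0.01626159, -0.00894245]), 'grip_force': 0.0, 'grip_width': 1.002041111266219}
```

View pics/top0.png

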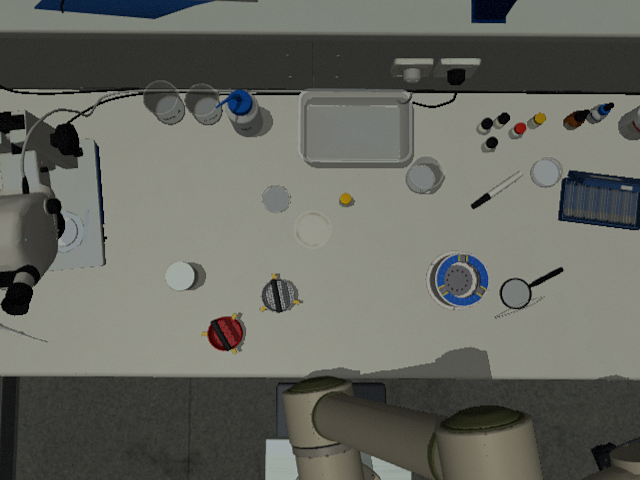

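View pics/side0.png

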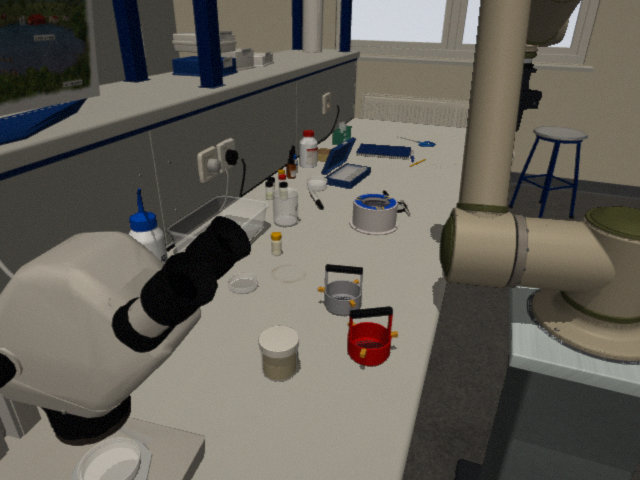

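Top view: the steel sieve with black handle is at (279,294). Possible mix-ups are the red look-alike (225,333), the jar (182,276) and the magnifier (516,293). The stand is at (462,279). I choose the steel one at (279,294).

```bash
cat > h.py <<'E'
from cell import env
import cv2, numpy as np
from scipy.spatial.transform import Rotation as R
def ray(c,uv,z):
    uv=np.atleast_2d(uv).astype(float); T=np.array(c["cam_to_world"])
    d=np.c_[(uv[:,0]-c["cx"])/c["fx"],(uv[:,1]-c["cy"])/c["fy"],np.ones(len(uv))]@T[:3,:3].T
    o=T[:3,3]; return o+d*((z-o[2])/d[:,2])[:,None]
def proj(c,P):
    T=np.linalg.inv(np.array(c["cam_to_world"])); p=np.atleast_2d(P)@T[:3,:3].T+T[:3,3]
    return np.c_[c["fx"]*p[:,0]/p[:,2]+c["cx"],c["fy"]*p[:,1]/p[:,2]+c["cy"]]
def blobs(m,amin=4):
    n,l,s,c=cv2.connectedComponentsWithStats(m.astype(np.uint8))
    return [(s[i,4],c[i],l==i) for i in range(1,n) if s[i,4]>=amin]
def hsv(im): return [a.astype(int) for a in cv2.split(cv2.cvtColor(im,cv2.COLOR_RGB2HSV))]
E
python3 - <<'E'
from h import *
im=cv2.imread("pics/top0.png")[...,::-1].copy(); c=env.get_calibration("top")
H,S,V=hsv(im); yel=(H>12)&(H<35)&(S>120)&(V>90)
def win(m,u,v,r): 
    w=np.zeros_like(m); w[v-r:v+r,u-r:u+r]=m[v-r:v+r,u-r:u+r]; return w
for a,p,_ in blobs(win(yel,279,294,28)): print("lug",a,p.round(1),ray(c,p,36).round(1))
blk=win(V<45,279,294,20)
for a,p,m in blobs(blk,15):
    r=cv2.minAreaRect(np.argwhere(m)[:,::-1].astype(np.float32)); print("bar",a,r,ray(c,p,90).round(1))
    print(ray(c,cv2.boxPoints(r),90).round(0).tolist())
blue=win((H>100)&(H<125)&(S>120),462,279,35)
ys=np.argwhere(blue)[:,::-1].astype(np.float32); (e,ax,_)=cv2.minEnclosingCircle(ys)[0],cv2.minEnclosingCircle(ys)[1],0
print("ring",e,ax,ray(c,e,67.5).round(1), ax*2*1312/620)
for a,p,_ in blobs(win(yel,462,279,35),2): print("slot",a,p.round(1),ray(c,p,67.5).round(1))
w=env.get_calibration("wrist"); s=env.get_obs(); Rt=R.from_quat(s["eef_rot"]).as_matrix()
T=np.array(w["cam_to_world"]); print("cam in tool",(Rt.T@(T[:3,3]-s["tool_pos"])).round(1),(Rt.T@T[:3,:3]).round(2).tolist(),w["fx"])
cv2.imwrite("pics/crop.png",np.hstack([cv2.resize(im[254:334,239:319],(400,400),interpolation=2)[...,::-1],cv2.resize(im[239:319,422:502],(400,400),interpolation=2)[...,::-1]]))
E
```

```text
lug 17 [273.8 275.8] [[503.8 144.1  36. ]]
lug 20 [296.3 301.5] [[448.8  94.7  36. ]]
lug 19 [262.7 308.2] [[433.9 167.   36. ]]
bar 177 ((275.90386962890625, 295.51922607421875), (32.35915756225586, 6.2757158279418945), 78.69007110595703) [[461.7 134.9  90. ]]
[[493.0, 149.0, 90.0], [496.0, 136.0, 90.0], [430.0, 122.0, 90.0], [428.0, 135.0, 90.0]]
ring (462.2694396972656, 279.52850341796875) 25.67208480834961 [[ 498.2 -256.6   67.5]] 108.65088796307964
slot 6 [459.  257.5] [[ 544.8 -250.1   67.5]]
slot 6 [466.  257.5] [[ 544.9 -264.9   67.5]]
slot 6 [440.7 286.5] [[ 483.2 -210.8   67.5]]
slot 9 [483. 288.] [[ 480.7 -300.2   67.5]]
slot 7 [445. 293.] [[ 469.5 -219.9   67.5]]
slot 7 [479.1 294.3] [[ 467.4 -291.9   67.5]]
cam in tool [  75.8    1.2 -132.8] [[-0.0, -0.96, -0.29], [1.0, -0.0, 0.0], [-0.0, -0.29, 0.96]] 345.5211945287934
```

View pics/crop.png

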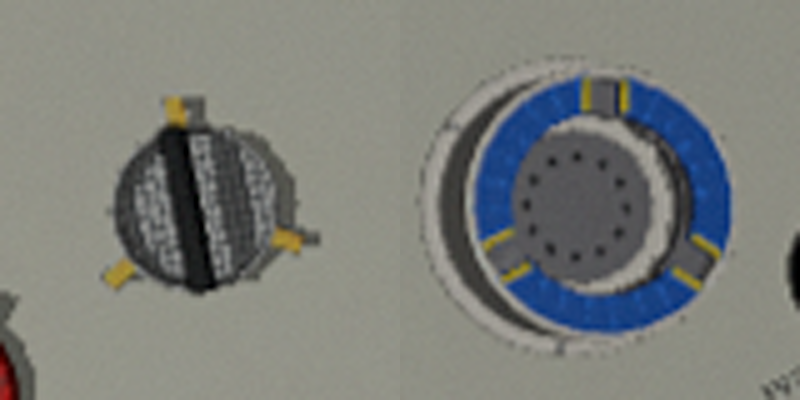

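The crop confirms the steel sieve: handle bar along ~12° at (462,135), lugs at 12°/132°/252°. The stand centre is about (498,-256), with slots at about -1.6°. Moving above the sieve.

Emit:
arm_command(
  motion=[
    {"linear": [0.12,-0.125,0],"delta_rot": [0,0,0],"gripper": 60},
    {"linear": [0.12,-0.125,0],"delta_rot": [0,0,0],"gripper": 60},
    {"linear": [0.12,-0.125,0],"delta_rot": [0,0,0],"gripper": 60},
    {"linear": [0.12,-0.125,0],"delta_rot": [0,0,0],"gripper": 60},
    {"linear": [0.12,-0.125,0],"delta_rot": [0,0,0],"gripper": 60},
  ],
)

```text
time: 0.52
tool_pos: [272.5, -343.2, 252.8]
eef_rot: [0.981, 0.194, 0.0, -0.001]
ft_force: [0.3, -1.0, 1.4]
grip_width: 0.647
grip_force: 0.0
```

Emit:
arm_command(
  motion=[
    {"linear": [0.12,-0.125,0],"delta_rot": [0,0,0],"gripper": 60},
    {"linear": [0.12,-0.125,0],"delta_rot": [0,0,0],"gripper": 60},
    {"linear": [0.12,-0.125,0],"delta_rot": [0,0,0],"gripper": 60},
    {"linear": [0.12,-0.125,0],"delta_rot": [0,0,0],"gripper": 60},
    {"linear": [0.12,-0.125,0],"delta_rot": [0,0,0],"gripper": 60},
  ],
)

```text
time: 0.93
tool_pos: [336.2, -182.7, 252.8]
eef_rot: [0.981, 0.194, 0.0, -0.001]
ft_force: [-0.2, -0.8, 0.1]
grip_width: 0.602
grip_force: 0.0
```

Emit:
arm_command(
  motion=[
    {"linear": [0.12,-0.125,0],"delta_rot": [0,0,0],"gripper": 60},
    {"linear": [0.12,-0.125,0],"delta_rot": [0,0,0],"gripper": 60},
    {"linear": [0.12,-0.125,0],"delta_rot": [0,0,0],"gripper": 60},
    {"linear": [0.12,-0.125,0],"delta_rot": [0,0,0],"gripper": 60},
    {"linear": [0.12,-0.125,0],"delta_rot": [0,0,0],"gripper": 60},
  ],
)

```text
time: 1.35
tool_pos: [400.4, -22.0, 252.7]
eef_rot: [0.981, 0.195, 0.0, -0.001]
ft_force: [0.1, -0.7, 0.3]
grip_width: 0.599
grip_force: 0.0
```

Emit:
arm_command(
  motion=[
    {"linear": [0.12,-0.125,0],"delta_rot": [0,0,0.0567],"gripper": 60},
    {"linear": [0.12,-0.125,0],"delta_rot": [0,0,0.0567],"gripper": 60},
    {"linear": [0.12,-0.125,0],"delta_rot": [0,0,0.0567],"gripper": 60},
    {"linear": [0.12,-0.125,0],"delta_rot": [0,0,0.0567],"gripper": 60},
    {"linear": [0.12,-0.125,0],"delta_rot": [0,0,0.0567],"gripper": 60},
  ],
)

```text
time: 1.77
tool_pos: [464.7, 137.8, 252.3]
eef_rot: [0.994, 0.105, 0.0, -0.0]
ft_force: [-0.7, -0.4, -0.0]
grip_width: 0.601
grip_force: 0.0
```

```bash
cat > sv.py <<'E'
from h import *
s=env.get_obs(); c=env.get_calibration("wrist"); im=env.read_camera("wrist")
import sys; cv2.imwrite(f"pics/{sys.argv[1]}.png",im[...,::-1])
H,S,V=hsv(im)
for a,p,_ in blobs((H>12)&(H<35)&(S>120)&(V>90),40): print("yel",a,p.round(1),ray(c,p,36)[0,:2].round(1))
for a,p,m in blobs(V<45,300):
    r=cv2.minAreaRect(np.argwhere(m)[:,::-1].astype(np.float32)); print("blk",a,np.round(r[0]),np.round(r[1]),ray(c,r[0],90)[0,:2].round(1),ray(c,cv2.boxPoints(r),90)[:,:2].round(0).tolist())
x=R.from_quat(s["eef_rot"]).as_matrix()[:,0]
print(s["time"],s["tool_pos"].round(1),"yaw",np.degrees(np.arctan2(x[1],x[0])).round(2),s["ft_force"].round(2),s["joint_pos"].round(2),"tcp pix",proj(c,s["tool_pos"]))
E
python3 sv.py w1
```

```text
yel 829 [545.3  18. ] [678.1 -17.6]
yel 59 [327.  175.5] [504.1 141.3]
yel 46 [290.4 236.4] [434.4 165.5]
yel 59 [361.2 237.2] [449.1  92.7]
yel 119 [229.6 240.5] [416.5 227.4]
yel 45 [166.1 261. ] [379.4 291.1]
yel 55 [222.4 302.1] [343.5 225.9]
yel 512 [170.2 380. ] [227.2 274.4]
yel 524 [477.2 380. ] [304.5 -87. ]
yel 4001 [441.9 437.7] [211.5 -72.5]
blk 723 [326. 228.] [10. 75.] [465.2 134. ] [[430.0, 132.0], [497.0, 145.0], [498.0, 136.0], [431.0, 123.0]]
blk 741 [190. 286.] [70. 12.] [384. 246.] [[408.0, 267.0], [415.0, 258.0], [358.0, 224.0], [350.0, 233.0]]
blk 62616 [320. 384.] [190. 639.] [302.5 106. ] [[344.0, 419.0], [468.0, -163.0], [252.0, -274.0], [101.0, 433.0]]
1.7667 [464.7 137.8 252.3] yaw 12.1 [-0.73 -0.43 -0.03] [0.04 0.27 1.47 0.   1.4  1.4 ] tcp pix [[320.3981488 320.9557921]]
```

View pics/w1.png

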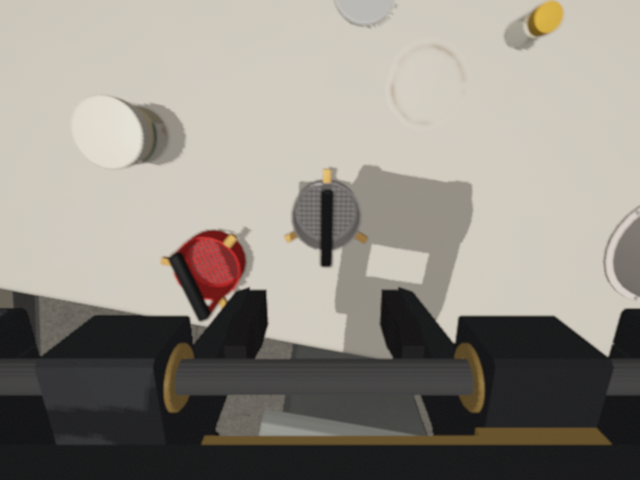

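The wrist view confirms the steel sieve at (326,215), with its handle bar at yaw about 11° and the red one well away at (210,265). Descend and grip.

Emit:
arm_command(
  motion=[
    {"linear": [-0.002,0.0034,0.04],"delta_rot": [0,0,0.006],"gripper": 60},
    {"linear": [-0.002,0.0034,0.08],"delta_rot": [0,0,0.006],"gripper": 60},
    {"linear": [-0.002,0.0034,0.12],"delta_rot": [0,0,0.006],"gripper": 60},
    {"linear": [-0.002,0.0034,0.14],"delta_rot": [0,0,0.006],"gripper": 60},
    {"linear": [-0.002,0.0034,0.15],"delta_rot": [0,0,0.006],"gripper": 60},
  ],
)

```text
time: 2.23
tool_pos: [460.9, 129.6, 99.7]
eef_rot: [0.996, 0.094, -0.003, -0.0]
ft_force: [0.3, 0.4, 0.2]
grip_width: 0.597
grip_force: 0.0
```

Emit:
arm_command(
  motion=[
    {"linear": [0,0,0.01],"delta_rot": [0,0,0],"gripper": 60},
    {"linear": [0,0,0.02],"delta_rot": [0,0,0],"gripper": 60},
    {"linear": [0,0,0.0235],"delta_rot": [0,0,0],"gripper": 60},
    {"linear": [0,0,0.0235],"delta_rot": [0,0,0],"gripper": 40},
    {"linear": [0,0,0.0235],"delta_rot": [0,0,0],"gripper": 20},
  ],
)

```text
time: 2.65
tool_pos: [462.4, 130.4, 79.5]
eef_rot: [0.996, 0.094, 0.0, 0.0]
ft_force: [0.7, 0.2, 0.4]
grip_width: 0.476
grip_force: 0.0
```

Emit:
arm_command(
  motion=[
    {"linear": [0,0,0],"delta_rot": [0,0,0],"gripper": 0},
    {"linear": [0,0,0],"delta_rot": [0,0,0],"gripper": 0},
    {"linear": [0,0,0],"delta_rot": [0,0,0],"gripper": 0},
    {"linear": [0,0,0],"delta_rot": [0,0,0],"gripper": 0},
    {"linear": [0,0,0],"delta_rot": [0,0,0],"gripper": 0},
  ],
)

```text
time: 3.07
tool_pos: [462.2, 131.2, 79.5]
eef_rot: [0.995, 0.095, 0.0, -0.0]
ft_force: [-0.6, 1.4, 0.3]
grip_width: 0.128
grip_force: 29.9
```

Emit:
arm_command(
  motion=[
    {"linear": [0,0,-0.02],"delta_rot": [0,0,0],"gripper": 0},
    {"linear": [0,0,-0.05],"delta_rot": [0,0,0],"gripper": 0},
    {"linear": [0,0,-0.085],"delta_rot": [0,0,0],"gripper": 0},
    {"linear": [0,0,-0.115],"delta_rot": [0,0,0],"gripper": 0},
    {"linear": [0,0,-0.13],"delta_rot": [0,0,0],"gripper": 0},
  ],
)

```text
time: 3.48
tool_pos: [462.8, 131.2, 212.7]
eef_rot: [0.995, 0.095, 0.002, 0.0]
ft_force: [1.3, 0.9, -1.2]
grip_width: 0.124
grip_force: 29.9
```

Emit:
arm_command(
  motion=[
    {"linear": [0,0,0],"delta_rot": [0,0,0],"gripper": 0},
    {"linear": [0,0,0],"delta_rot": [0,0,0],"gripper": 0},
  ],
)

```text
time: 3.65
tool_pos: [461.9, 131.1, 209.0]
eef_rot: [0.995, 0.095, 0.0, 0.0]
ft_force: [-0.2, -0.1, -1.8]
grip_width: 0.13
grip_force: 29.9
```

```bash
python3 sv.py w2
```

```text
yel 192 [564.6   3.1] [667.4 -18.4]
yel 351 [321.  205.1] [479.2 135.2]
yel 145 [212.9 252.4] [416.2 225.9]
yel 139 [386.6 311.5] [387.   51.9]
yel 92 [256.1 312.4] [361.9 178. ]
yel 491 [266.7 378.3] [287.2 156.9]
yel 491 [380.5 378.4] [309.5  39.2]
yel 4147 [335.9 437.7] [223.4  69.7]
blk 34938 [324. 340.] [367. 188.] [377.8 113.5] [[249.0, 260.0], [432.0, 267.0], [485.0, -9.0], [312.0, -71.0]]
blk 1563 [ 19. 334.] [48. 38.] [336.  362.4] [[356.0, 376.0], [362.0, 346.0], [315.0, 348.0], [309.0, 380.0]]
blk 1145 [624. 334.] [48. 29.] [ 430.4 -130.9] [[449.0, -110.0], [453.0, -133.0], [411.0, -153.0], [406.0, -129.0]]
blk 27044 [320. 438.] [ 83. 639.] [276.1  97.7] [[269.0, 383.0], [375.0, -171.0], [284.0, -215.0], [169.0, 391.0]]
3.65 [461.9 131.1 209. ] yaw 10.88 [-0.17 -0.07 -1.84] [ 0.03  0.3   1.56 -0.    1.28  1.41] tcp pix [[320.39623455 321.00000625]]
```

View pics/w2.png

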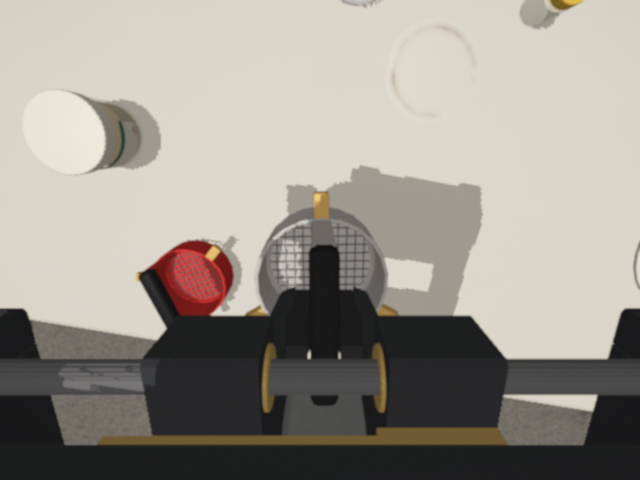

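The sieve is held square in the jaws, with the front lug at (321,205) and the bar end at (324,246). Work out its offset along the bar.

```bash
cat > off.py <<'E'
from h import *
import sys
s=env.get_obs(); c=env.get_calibration("wrist"); M=R.from_quat(s["eef_rot"]).as_matrix(); t=s["tool_pos"]
im=cv2.imread(sys.argv[1])[...,::-1].copy(); H,S,V=hsv(im)
for a,p,m in blobs((H>12)&(H<35)&(S>120)&(V>60),60):
    if abs(p[0]-320)<90 and p[1]<330:
        q=np.argwhere(m); top=q[q[:,0]<=q[:,0].min()+1].mean(0)[::-1]; print("lug",p.round(1),top,((ray(c,top,t[2]-41)-t)@M).round(1), "centroid",((ray(c,p,t[2]-41)-t)@M).round(1))
# bar end
m=(V<60)[:,310:338].mean(1); v=np.argmax(m[225:300]>0.6)+225; print("bar end",v,((ray(c,(324,v),t[2]+11)-t)@M).round(1))
E
python3 off.py pics/w2.png
```

```text
lug [321.  205.1] [320.84210526 192.68421053] [[49.2  0.1 40.9]] centroid [[42.9  0.1 40.9]]
lug [386.5 311.5] [384.2 305.8] [[-14.   35.2  41. ]] centroid [[-17.5  36.7  41. ]]
lug [256.  312.5] [258.25 307.75] [[-15.1 -35.1  41. ]] centroid [[-18.1 -36.5  41. ]]
bar end 246 [[ 37.5   1.5 -11.1]]
```

Emit:
arm_command(
  motion=[
    {"linear": [-0.002,0.02,0],"delta_rot": [0,0,0],"gripper": 0},
    {"linear": [-0.005,0.05,0],"delta_rot": [0,0,0],"gripper": 0},
    {"linear": [-0.008,0.085,0],"delta_rot": [0,0,0],"gripper": 0},
    {"linear": [-0.0117,0.12,0],"delta_rot": [0,0,0],"gripper": 0},
    {"linear": [-0.0146,0.15,0],"delta_rot": [0,0,0],"gripper": 0},
  ],
)

```text
time: 4.12
tool_pos: [475.4, -20.7, 207.3]
eef_rot: [0.996, 0.095, -0.002, -0.001]
ft_force: [0.1, 0.3, -1.0]
grip_width: 0.129
grip_force: 29.9
```

Emit:
arm_command(
  motion=[
    {"linear": [-0.0034,0.035,0],"delta_rot": [0,0,0],"gripper": 0},
    {"linear": [-0.0068,0.07,0],"delta_rot": [0,0,0],"gripper": 0},
    {"linear": [-0.0102,0.105,0],"delta_rot": [0,0,0],"gripper": 0},
    {"linear": [-0.0127,0.13,0],"delta_rot": [0,0,0],"gripper": 0},
    {"linear": [-0.0146,0.15,0],"delta_rot": [0,0,0],"gripper": 0},
  ],
)

```text
time: 4.53
tool_pos: [489.4, -171.1, 207.0]
eef_rot: [0.996, 0.094, -0.002, -0.001]
ft_force: [-0.3, 0.4, -1.7]
grip_width: 0.128
grip_force: 29.9
```

Emit:
arm_command(
  motion=[
    {"linear": [-0.002,0.02,0],"delta_rot": [0,0,0.02],"gripper": 0},
    {"linear": [-0.005,0.05,0],"delta_rot": [0,0,0.045],"gripper": 0},
    {"linear": [-0.007,0.075,0],"delta_rot": [0,0,0.0694],"gripper": 0},
    {"linear": [-0.0085,0.0875,0],"delta_rot": [0,0,0.0694],"gripper": 0},
    {"linear": [-0.0085,0.0875,0],"delta_rot": [0,0,0.0694],"gripper": 0},
  ],
)

```text
time: 4.95
tool_pos: [497.8, -258.4, 207.2]
eef_rot: [1.0, -0.014, -0.001, -0.001]
ft_force: [-0.5, 0.5, -2.4]
grip_width: 0.128
grip_force: 29.9
```

Emit:
arm_command(
  motion=[
    {"linear": [0,0,0],"delta_rot": [0,0,0],"gripper": 0},
    {"linear": [0,0,0],"delta_rot": [0,0,0],"gripper": 0},
    {"linear": [0,0,0],"delta_rot": [0,0,0],"gripper": 0},
  ],
)

```text
time: 5.2
tool_pos: [498.2, -255.2, 209.1]
eef_rot: [1.0, -0.013, -0.0, -0.0]
ft_force: [-0.0, 0.4, -1.4]
grip_width: 0.128
grip_force: 29.9
```

```bash
python3 sv.py w3|tail -1; python3 off.py pics/w3.png
```

```text
5.2 [ 498.2 -255.2  209.1] yaw -1.49 [-0.01  0.43 -1.37] [-0.69  0.43  1.34  0.    1.37  0.91] tcp pix [[320.39113396 321.6456383 ]]
lug [321.  204.5] [320.74074074 192.51851852] [[49.6 -0.  41. ]] centroid [[43.5  0.1 41. ]]
lug [386.5 311.5] [384.16666667 305.66666667] [[-13.6  35.2  41. ]] centroid [[-17.2  36.7  41. ]]
lug [256.  312.4] [258.6 307.8] [[-14.9 -34.9  41. ]] centroid [[-17.7 -36.5  41. ]]
bar end 246 [[ 37.8   1.5 -11. ]]
```

View pics/w3.png

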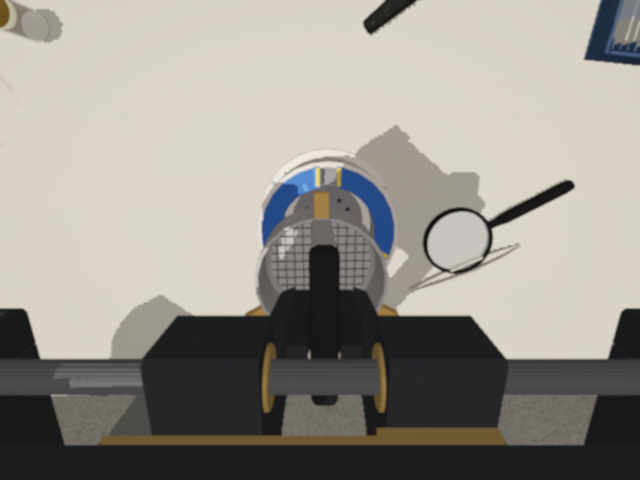

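The stand is visible behind the sieve: slot edges at about (318,176) and (339,176), blue ring around (327,210). Fit the ring circle on the plane z=67.5.

```bash
cat > ring.py <<'E'
from h import *
import sys
from scipy.optimize import least_squares
s=env.get_obs(); c=env.get_calibration("wrist"); M=R.from_quat(s["eef_rot"]).as_matrix(); t=s["tool_pos"]
im=cv2.imread(sys.argv[1])[...,::-1].copy(); H,S,V=hsv(im)
b=(H>100)&(H<125)&(S>110); b[:100]=0
q=np.argwhere(b)[:,::-1]; P=ray(c,q,67.5)
# outer edge: in angular bins about centre guess keep farthest, iterate
ctr=np.array([498.3,-256.5])
for it in range(5):
    d=P[:,:2]-ctr; r=np.hypot(*d.T); a=np.degrees(np.arctan2(*d.T[::-1])); e=[]
    for k in range(-180,180,4):
        w=np.where((a>=k)&(a<k+4))[0]
        if len(w)>3 and r[w].max()>46: e.append(P[w[np.argmax(r[w])],:2])
    e=np.array(e); f=least_squares(lambda x:np.hypot(*(e-x[:2]).T)-x[2],[*ctr,54],loss="soft_l1"); ctr=f.x[:2]
print("ring centre",f.x.round(1),len(e),"rms",np.sqrt(np.mean(f.fun**2)).round(2),"in tool",((np.r_[ctr,67.5]-t)@M).round(1))
for a,p,m in blobs((H>20)&(H<35)&(S>90)&(V>110),8):
    X=ray(c,p,67.5)[0]; 
    if 30<np.hypot(*(X[:2]-ctr))<60: print("edge",a,p.round(1),X[:2].round(1),((X-t)@M).round(1),np.degrees(np.arctan2(*(X[:2]-ctr)[::-1])).round(1))
E
python3 ring.py pics/w3.png
```

```text
ring centre [ 498.4 -260.1   53.7] 47 rms 0.22 in tool [  0.3   4.7 141.7]
edge 51 [318.  176.3] [ 545.1 -253.6] [ 46.8  -2.9 141.7] 7.8
edge 61 [338.3 176.1] [ 544.8 -269.6] [ 46.9  13.  141.7] -11.6
edge 15 [384.9 255.1] [ 478.3 -307.9] [-18.6  53.  141.7] -112.8
```

Emit:
arm_command(
  motion=[
    {"linear": [0,0.0035,0.01],"delta_rot": [0,0,0.0022],"gripper": 0},
    {"linear": [0,0.0035,0.025],"delta_rot": [0,0,0.0022],"gripper": 0},
    {"linear": [0,0.0035,0.04],"delta_rot": [0,0,0.0022],"gripper": 0},
    {"linear": [0,0.0035,0.045],"delta_rot": [0,0,0.0022],"gripper": 0},
    {"linear": [0,0.0035,0.045],"delta_rot": [0,0,0.0022],"gripper": 0},
  ],
)

```text
time: 5.67
tool_pos: [497.6, -259.5, 162.7]
eef_rot: [1.0, -0.017, -0.001, -0.001]
ft_force: [0.4, 0.4, -0.6]
grip_width: 0.131
grip_force: 29.9
```

Emit:
arm_command(
  motion=[
    {"linear": [0,0,0],"delta_rot": [0,0,0],"gripper": 0},
    {"linear": [0,0,0],"delta_rot": [0,0,0],"gripper": 0},
    {"linear": [0,0,0],"delta_rot": [0,0,0],"gripper": 0},
  ],
)

```text
time: 5.92
tool_pos: [498.4, -260.3, 165.0]
eef_rot: [1.0, -0.017, 0.001, 0.0]
ft_force: [0.9, -0.7, -1.3]
grip_width: 0.131
grip_force: 29.9
```

```bash
python3 sv.py w4|tail -1; python3 off.py pics/w4.png; python3 ring.py pics/w4.png
```

```text
5.9167 [ 498.4 -260.3  165. ] yaw -2.0 [ 0.94 -0.68 -1.3 ] [-0.69  0.48  1.4   0.    1.26  0.91] tcp pix [[320.39281703 321.68044124]]
lug [332.2 184.5] [333.  175.5] [[58.   6.1 41.1]] centroid [[53.6  5.8 41.1]]
lug [321.  204.4] [321.  192.5] [[49.6  0.2 41.1]] centroid [[43.5  0.1 41. ]]
lug [386.6 311.5] [384.16666667 305.66666667] [[-13.6  35.2  41. ]] centroid [[-17.2  36.7  41. ]]
lug [256.  312.4] [258.6 307.8] [[-14.8 -34.8  41. ]] centroid [[-17.6 -36.4  41. ]]
bar end 246 [[ 37.8   1.6 -11. ]]
ring centre [ 498.1 -259.7   54. ] 50 rms 0.18 in tool [-0.4 -0.6 97.5]
edge 83 [308.2 184.5] [ 545.  -253.3] [46.2 -8.7 97.5] 7.8
edge 98 [332.1 185.2] [ 543.9 -269.1] [45.7  7.2 97.5] -11.6
edge 11 [252.1 276.6] [ 480.7 -209.8] [-19.5 -49.9  97.4] 109.2
edge 11 [389.4 276.1] [ 477.6 -308.3] [-19.2  48.7  97.5] -112.9
```

View pics/w4.png

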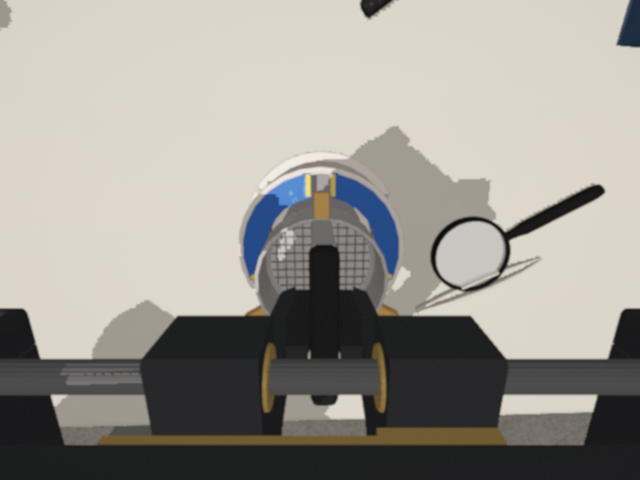

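Emit:
arm_command(
  motion=[
    {"linear": [-0.0006,-0.0007,0.005],"delta_rot": [0,0,0],"gripper": 0},
    {"linear": [-0.0006,-0.0007,0.01],"delta_rot": [0,0,0],"gripper": 0},
    {"linear": [-0.0006,-0.0007,0.015],"delta_rot": [0,0,0],"gripper": 0},
    {"linear": [-0.0006,-0.0007,0.02],"delta_rot": [0,0,0],"gripper": 0},
    {"linear": [-0.0006,-0.0007,0.022],"delta_rot": [0,0,0],"gripper": 0},
  ],
)

```text
time: 6.38
tool_pos: [497.3, -259.2, 141.2]
eef_rot: [1.0, -0.018, -0.001, -0.0]
ft_force: [-0.1, -0.2, -2.0]
grip_width: 0.128
grip_force: 29.9
```

Emit:
arm_command(
  motion=[
    {"linear": [0,0,0.002],"delta_rot": [0,0,0],"gripper": 0},
    {"linear": [0,0,0.005],"delta_rot": [0,0,0],"gripper": 0},
    {"linear": [0,0,0.008],"delta_rot": [0,0,0],"gripper": 0},
    {"linear": [0,0,0.01],"delta_rot": [0,0,0],"gripper": 0},
    {"linear": [0,0,0.01],"delta_rot": [0,0,0],"gripper": 0},
  ],
)

```text
time: 6.8
tool_pos: [497.4, -259.3, 131.8]
eef_rot: [1.0, -0.018, -0.0, -0.0]
ft_force: [0.1, -0.4, -2.0]
grip_width: 0.126
grip_force: 29.9
```

```bash
python3 sv.py w5|tail -1; python3 ring.py pics/w5.png
```

```text
6.8 [ 497.4 -259.3  131.8] yaw -2.02 [ 0.06 -0.41 -2.02] [-0.69  0.51  1.45 -0.    1.18  0.91] tcp pix [[320.41791724 321.6690273 ]]
ring centre [ 498.1 -259.8   54.2] 50 rms 0.21 in tool [ 0.7  0.4 64.6]
edge 118 [307.4 190.1] [ 545.1 -253.2] [47.3 -7.8 64.6] 8.0
edge 138 [335.6 190.1] [ 544.5 -269.3] [47.4  8.3 64.6] -11.6
edge 82 [395.  291.9] [ 479.7 -304.8] [-16.2  46.1  64.6] -112.3
edge 67 [247.9 293.3] [ 482.  -212.9] [-17.1 -45.9  64.6] 109.0
```

View pics/w5.png

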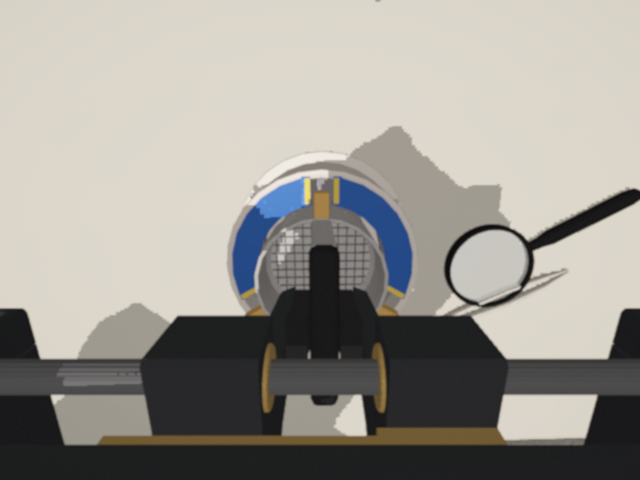

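Lug (321,205) lies between the slot edges at (307,190) and (336,190), centred. Letting it down with force checks.

Emit:
arm_command(
  motion=[
    {"linear": [0.0005,0.0003,0.004],"delta_rot": [0,0,0],"gripper": 0},
    {"linear": [0.0005,0.0003,0.008],"delta_rot": [0,0,0],"gripper": 0},
    {"linear": [0.0005,0.0003,0.011],"delta_rot": [0,0,0],"gripper": 0},
    {"linear": [0.0005,0.0003,0.014],"delta_rot": [0,0,0],"gripper": 0},
    {"linear": [0.0005,0.0003,0.016],"delta_rot": [0,0,0],"gripper": 0},
  ],
)

```text
time: 7.27
tool_pos: [497.9, -259.6, 115.7]
eef_rot: [1.0, -0.018, -0.0, -0.0]
ft_force: [0.6, -0.8, -2.1]
grip_width: 0.128
grip_force: 29.9
```

Emit:
arm_command(
  motion=[
    {"linear": [0,0,0.001],"delta_rot": [0,0,0],"gripper": 0},
    {"linear": [0,0,0.002],"delta_rot": [0,0,0],"gripper": 0},
    {"linear": [0,0,0.003],"delta_rot": [0,0,0],"gripper": 0},
    {"linear": [0,0,0.004],"delta_rot": [0,0,0],"gripper": 0},
  ],
)

```text
time: 7.6
tool_pos: [498.1, -259.8, 112.3]
eef_rot: [1.0, -0.018, 0.0, 0.0]
ft_force: [-0.5, 1.1, -1.2]
grip_width: 0.123
grip_force: 29.9
```

Emit:
arm_command(
  motion=[
    {"linear": [0,0,0.002],"delta_rot": [0,0,0],"gripper": 0},
    {"linear": [0,0,0.004],"delta_rot": [0,0,0],"gripper": 0},
    {"linear": [0,0,0.006],"delta_rot": [0,0,0],"gripper": 0},
    {"linear": [0,0,0.008],"delta_rot": [0,0,0],"gripper": 0},
    {"linear": [0,0,0.01],"delta_rot": [0,0,0],"gripper": 0},
  ],
)

```text
time: 8.02
tool_pos: [498.0, -259.7, 102.0]
eef_rot: [1.0, -0.018, -0.0, -0.0]
ft_force: [0.7, 0.0, -1.6]
grip_width: 0.125
grip_force: 29.9
```

Emit:
arm_command(
  motion=[
    {"linear": [0,0,0.0005],"delta_rot": [0,0,0],"gripper": 0},
    {"linear": [0,0,0.001],"delta_rot": [0,0,0],"gripper": 0},
    {"linear": [0,0,0.0015],"delta_rot": [0,0,0],"gripper": 0},
    {"linear": [0,0,0.0015],"delta_rot": [0,0,0],"gripper": 0},
  ],
)

```text
time: 8.35
tool_pos: [498.1, -259.7, 100.7]
eef_rot: [1.0, -0.018, -0.0, 0.0]
ft_force: [-0.1, -0.3, -2.0]
grip_width: 0.13
grip_force: 29.9
```

Emit:
arm_command(
  motion=[
    {"linear": [0,0,0.0004],"delta_rot": [0,0,0],"gripper": 0},
    {"linear": [0,0,0.0008],"delta_rot": [0,0,0],"gripper": 0},
    {"linear": [0,0,0.0012],"delta_rot": [0,0,0],"gripper": 0},
    {"linear": [0,0,0.0012],"delta_rot": [0,0,0],"gripper": 0},
  ],
)

```text
time: 8.68
tool_pos: [498.1, -259.7, 99.6]
eef_rot: [1.0, -0.018, 0.0, 0.0]
ft_force: [0.3, 0.7, -0.9]
grip_width: 0.129
grip_force: 29.9
```

Emit:
arm_command(
  motion=[
    {"linear": [0,0,0.0003],"delta_rot": [0,0,0],"gripper": 0},
    {"linear": [0,0,0.0005],"delta_rot": [0,0,0],"gripper": 0},
    {"linear": [0,0,0.0005],"delta_rot": [0,0,0],"gripper": 0},
  ],
)

```text
time: 8.93
tool_pos: [498.2, -259.7, 99.2]
eef_rot: [1.0, -0.018, 0.0, 0.0]
ft_force: [0.2, 0.3, 0.3]
grip_width: 0.13
grip_force: 29.9
```

Emit:
arm_command(
  motion=[
    {"linear": [0,0,0.0004],"delta_rot": [0,0,0],"gripper": 0},
    {"linear": [0,0,0.0004],"delta_rot": [0,0,0],"gripper": 0},
    {"linear": [0,0,0.0004],"delta_rot": [0,0,0],"gripper": 0},
    {"linear": [0,0,0.0004],"delta_rot": [0,0,0],"gripper": 0},
  ],
)

```text
time: 9.27
tool_pos: [498.2, -259.7, 98.9]
eef_rot: [1.0, -0.018, 0.0, 0.0]
ft_force: [1.4, 1.3, 3.9]
grip_width: 0.127
grip_force: 29.9
```

Lugs are on the ledge (TCP 99.0, about 5 N). Now turning clockwise with light contact.

Emit:
arm_command(
  motion=[
    {"linear": [0,0,-0.0003],"delta_rot": [0,0,0.0055],"gripper": 0},
    {"linear": [0,0,-0.0003],"delta_rot": [0,0,0.011],"gripper": 0},
    {"linear": [0,0,-0.0003],"delta_rot": [0,0,0.0165],"gripper": 0},
    {"linear": [0,0,-0.0003],"delta_rot": [0,0,0.022],"gripper": 0},
    {"linear": [0,0,-0.0003],"delta_rot": [0,0,0.0275],"gripper": 0},
  ],
)

```text
time: 9.68
tool_pos: [498.1, -259.9, 98.9]
eef_rot: [0.998, -0.062, 0.0, 0.0]
ft_force: [0.2, -0.6, 1.2]
grip_width: 0.129
grip_force: 29.9
```

Emit:
arm_command(
  motion=[
    {"linear": [0,0,0],"delta_rot": [0,0,0.0055],"gripper": 0},
    {"linear": [0,0,0],"delta_rot": [0,0,0.011],"gripper": 0},
    {"linear": [0,0,0],"delta_rot": [0,0,0.0165],"gripper": 0},
    {"linear": [0,0,0],"delta_rot": [0,0,0.0165],"gripper": 0},
  ],
)

```text
time: 10.02
tool_pos: [498.2, -259.8, 99.1]
eef_rot: [0.996, -0.087, 0.0, 0.0]
ft_force: [0.2, 0.3, 3.4]
grip_width: 0.126
grip_force: 29.9
```

```bash
cat > st.py <<'E'
from h import *
s=env.get_obs(); x=R.from_quat(s["eef_rot"]).as_matrix()[:,0]
print(s["time"],s["tool_pos"].round(2),"yaw",np.degrees(np.arctan2(x[1],x[0])).round(2),s["ft_force"].round(2),s["wrist_torque"].round(2))
E
python3 st.py
```

```text
10.0167 [ 498.16 -259.82   99.12] yaw -10.01 [0.17 0.29 3.39] [-0.1  -0.13  0.07]
```

Emit:
arm_command(
  motion=[
    {"linear": [0,0,0],"delta_rot": [0,0,0.0055],"gripper": 0},
    {"linear": [0,0,0],"delta_rot": [0,0,0.011],"gripper": 0},
    {"linear": [0,0,0],"delta_rot": [0,0,0.011],"gripper": 0},
  ],
)

```text
time: 10.27
tool_pos: [498.3, -259.9, 99.3]
eef_rot: [0.995, -0.105, 0.0, 0.0]
ft_force: [1.0, -0.7, 4.9]
grip_width: 0.127
grip_force: 30.0
```

Emit:
arm_command(
  motion=[
    {"linear": [0,0,-0.0002],"delta_rot": [0,0,0.0055],"gripper": 0},
    {"linear": [0,0,-0.0004],"delta_rot": [0,0,0.011],"gripper": 0},
    {"linear": [0,0,-0.0006],"delta_rot": [0,0,0.0165],"gripper": 0},
    {"linear": [0,0,-0.0006],"delta_rot": [0,0,0.0165],"gripper": 0},
  ],
)

```text
time: 10.6
tool_pos: [498.3, -259.8, 100.0]
eef_rot: [0.991, -0.13, 0.0, 0.0]
ft_force: [1.0, 0.5, 6.3]
grip_width: 0.125
grip_force: 30.0
```

Emit:
arm_command(
  motion=[
    {"linear": [0,0,-0.0003],"delta_rot": [0,0,0.0055],"gripper": 0},
    {"linear": [0,0,-0.0005],"delta_rot": [0,0,0.011],"gripper": 0},
    {"linear": [0,0,-0.0008],"delta_rot": [0,0,0.0165],"gripper": 0},
    {"linear": [0,0,-0.0008],"delta_rot": [0,0,0.0165],"gripper": 0},
  ],
)

```text
time: 10.93
tool_pos: [498.3, -259.8, 100.7]
eef_rot: [0.988, -0.156, 0.0, 0.0]
ft_force: [1.2, -0.4, 6.3]
grip_width: 0.125
grip_force: 29.9
```

Emit:
arm_command(
  motion=[
    {"linear": [0,0,-0.0003],"delta_rot": [0,0,0.0055],"gripper": 0},
    {"linear": [0,0,-0.0005],"delta_rot": [0,0,0.011],"gripper": 0},
    {"linear": [0,0,-0.0008],"delta_rot": [0,0,0.0165],"gripper": 0},
    {"linear": [0,0,-0.0008],"delta_rot": [0,0,0.0165],"gripper": 0},
  ],
)

```text
time: 11.27
tool_pos: [498.1, -259.8, 101.3]
eef_rot: [0.983, -0.181, 0.0, 0.0]
ft_force: [0.2, -0.3, 5.5]
grip_width: 0.127
grip_force: 29.9
```

Emit:
arm_command(
  motion=[
    {"linear": [0,0,-0.0002],"delta_rot": [0,0,0.0055],"gripper": 0},
    {"linear": [0,0,-0.0004],"delta_rot": [0,0,0.011],"gripper": 0},
    {"linear": [0,0,-0.0006],"delta_rot": [0,0,0.0165],"gripper": 0},
    {"linear": [0,0,-0.0006],"delta_rot": [0,0,0.0165],"gripper": 0},
  ],
)

```text
time: 11.6
tool_pos: [497.9, -259.6, 101.7]
eef_rot: [0.978, -0.207, -0.0, -0.0]
ft_force: [1.5, 1.0, 4.2]
grip_width: 0.125
grip_force: 29.9
```

Emit:
arm_command(
  motion=[
    {"linear": [0,0,0],"delta_rot": [0,0,0.0055],"gripper": 0},
    {"linear": [0,0,0],"delta_rot": [0,0,0.011],"gripper": 0},
    {"linear": [0,0,0],"delta_rot": [0,0,0.011],"gripper": 0},
  ],
)

```text
time: 11.85
tool_pos: [497.9, -259.6, 101.7]
eef_rot: [0.975, -0.224, -0.0, -0.0]
ft_force: [1.1, -0.1, 4.1]
grip_width: 0.126
grip_force: 29.9
```

Emit:
arm_command(
  motion=[
    {"linear": [0,0,0],"delta_rot": [0,0,0.0055],"gripper": 0},
    {"linear": [0,0,0],"delta_rot": [0,0,0.011],"gripper": 0},
    {"linear": [0,0,0],"delta_rot": [0,0,0.011],"gripper": 0},
  ],
)

```text
time: 12.1
tool_pos: [498.0, -259.7, 101.7]
eef_rot: [0.971, -0.241, -0.0, -0.0]
ft_force: [-0.1, -0.5, 3.4]
grip_width: 0.128
grip_force: 29.9
```

Emit:
arm_command(
  motion=[
    {"linear": [0,0,0],"delta_rot": [0,0,0.0055],"gripper": 0},
    {"linear": [0,0,0],"delta_rot": [0,0,0.011],"gripper": 0},
    {"linear": [0,0,0],"delta_rot": [0,0,0.011],"gripper": 0},
  ],
)

```text
time: 12.35
tool_pos: [498.0, -259.7, 101.7]
eef_rot: [0.966, -0.257, -0.0, -0.0]
ft_force: [0.4, -0.8, 3.5]
grip_width: 0.131
grip_force: 29.9
```

Emit:
arm_command(
  motion=[
    {"linear": [0,0,0],"delta_rot": [0,0,0.0055],"gripper": 0},
    {"linear": [0,0,0],"delta_rot": [0,0,0.0055],"gripper": 0},
    {"linear": [0,0,0],"delta_rot": [0,0,0.0055],"gripper": 0},
  ],
)

```text
time: 12.6
tool_pos: [498.0, -259.7, 101.7]
eef_rot: [0.964, -0.265, -0.0, -0.0]
ft_force: [1.0, -0.8, 2.2]
grip_width: 0.131
grip_force: 29.9
```

Emit:
arm_command(
  motion=[
    {"linear": [0,0,0],"delta_rot": [0,0,0.0055],"gripper": 0},
    {"linear": [0,0,0],"delta_rot": [0,0,0.0083],"gripper": 0},
    {"linear": [0,0,0],"delta_rot": [0,0,0.0083],"gripper": 0},
  ],
)

```text
time: 12.85
tool_pos: [498.0, -259.7, 101.7]
eef_rot: [0.961, -0.278, -0.0, 0.0]
ft_force: [0.4, -0.8, 2.6]
grip_width: 0.125
grip_force: 29.9
```

Emit:
arm_command(
  motion=[
    {"linear": [0,0,0],"delta_rot": [0,0,0.0055],"gripper": 0},
    {"linear": [0,0,0],"delta_rot": [0,0,0.0083],"gripper": 0},
    {"linear": [0,0,0],"delta_rot": [0,0,0.0083],"gripper": 0},
  ],
)

```text
time: 13.1
tool_pos: [498.0, -259.7, 101.7]
eef_rot: [0.957, -0.29, -0.0, -0.0]
ft_force: [0.7, -0.7, 1.7]
grip_width: 0.127
grip_force: 29.9
```

Emit:
arm_command(
  motion=[
    {"linear": [0,0,0.0003],"delta_rot": [0,0,0.0055],"gripper": 0},
    {"linear": [0,0,0.0003],"delta_rot": [0,0,0.0083],"gripper": 0},
    {"linear": [0,0,0.0003],"delta_rot": [0,0,0.0083],"gripper": 0},
  ],
)

```text
time: 13.35
tool_pos: [497.9, -259.6, 101.3]
eef_rot: [0.953, -0.303, -0.0, -0.0]
ft_force: [0.1, 0.6, -1.8]
grip_width: 0.128
grip_force: 30.0
```

Emit:
arm_command(
  motion=[
    {"linear": [0,0,0],"delta_rot": [0,0,0.0055],"gripper": 0},
    {"linear": [0,0,0],"delta_rot": [0,0,0.0083],"gripper": 0},
    {"linear": [0,0,0],"delta_rot": [0,0,0.0083],"gripper": 0},
  ],
)

```text
time: 13.6
tool_pos: [497.8, -259.5, 101.1]
eef_rot: [0.949, -0.315, -0.001, -0.0]
ft_force: [0.1, 0.9, -0.7]
grip_width: 0.128
grip_force: 29.9
```

Contact vanished at yaw ≈ -35°, so the lugs are over the notch. Go ~1° further and lower.

Emit:
arm_command(
  motion=[
    {"linear": [0,0,0.0005],"delta_rot": [0,0,0.0044],"gripper": 0},
    {"linear": [0,0,0.001],"delta_rot": [0,0,0.0044],"gripper": 0},
    {"linear": [0,0,0.0014],"delta_rot": [0,0,0.0044],"gripper": 0},
    {"linear": [0,0,0.0014],"delta_rot": [0,0,0.0044],"gripper": 0},
  ],
)

```text
time: 13.93
tool_pos: [498.0, -259.7, 99.9]
eef_rot: [0.947, -0.321, -0.0, -0.0]
ft_force: [-0.8, -0.7, -1.6]
grip_width: 0.131
grip_force: 29.9
```

Emit:
arm_command(
  motion=[
    {"linear": [0,0,0.0004],"delta_rot": [0,0,0],"gripper": 0},
    {"linear": [0,0,0.0008],"delta_rot": [0,0,0],"gripper": 0},
    {"linear": [0,0,0.001],"delta_rot": [0,0,0],"gripper": 0},
    {"linear": [0,0,0.001],"delta_rot": [0,0,0],"gripper": 0},
  ],
)

```text
time: 14.27
tool_pos: [498.0, -259.7, 99.0]
eef_rot: [0.947, -0.321, -0.0, -0.0]
ft_force: [0.7, -0.5, -2.2]
grip_width: 0.125
grip_force: 29.9
```

Emit:
arm_command(
  motion=[
    {"linear": [0,0,0.0003],"delta_rot": [0,0,0],"gripper": 0},
    {"linear": [0,0,0.0006],"delta_rot": [0,0,0],"gripper": 0},
    {"linear": [0,0,0.0009],"delta_rot": [0,0,0],"gripper": 0},
    {"linear": [0,0,0.0009],"delta_rot": [0,0,0],"gripper": 0},
  ],
)

```text
time: 14.6
tool_pos: [498.0, -259.7, 98.1]
eef_rot: [0.947, -0.321, -0.0, -0.0]
ft_force: [-0.1, 1.0, -1.2]
grip_width: 0.129
grip_force: 29.9
```

Emit:
arm_command(
  motion=[
    {"linear": [0,0,0.0003],"delta_rot": [0,0,0],"gripper": 0},
    {"linear": [0,0,0.0006],"delta_rot": [0,0,0],"gripper": 0},
    {"linear": [0,0,0.0009],"delta_rot": [0,0,0],"gripper": 0},
    {"linear": [0,0,0.0009],"delta_rot": [0,0,0],"gripper": 0},
  ],
)

```text
time: 14.93
tool_pos: [498.0, -259.7, 97.2]
eef_rot: [0.947, -0.321, -0.0, -0.0]
ft_force: [-0.1, 0.4, -2.1]
grip_width: 0.129
grip_force: 29.9
```

The lugs are in the notches. Pressing on against the plate.

Emit:
arm_command(
  motion=[
    {"linear": [0,0,0.0003],"delta_rot": [0,0,0],"gripper": 0},
    {"linear": [0,0,0.0006],"delta_rot": [0,0,0],"gripper": 0},
    {"linear": [0,0,0.001],"delta_rot": [0,0,0],"gripper": 0},
    {"linear": [0,0,0.001],"delta_rot": [0,0,0],"gripper": 0},
  ],
)

```text
time: 15.27
tool_pos: [498.3, -259.7, 96.6]
eef_rot: [0.947, -0.321, 0.0, 0.0]
ft_force: [1.0, 0.6, 3.4]
grip_width: 0.127
grip_force: 29.9
```

Emit:
arm_command(
  motion=[
    {"linear": [0,0,0.0003],"delta_rot": [0,0,0],"gripper": 0},
    {"linear": [0,0,0.0006],"delta_rot": [0,0,0],"gripper": 0},
    {"linear": [0,0,0.001],"delta_rot": [0,0,0],"gripper": 0},
    {"linear": [0,0,0.001],"delta_rot": [0,0,0],"gripper": 0},
  ],
)

```text
time: 15.6
tool_pos: [498.1, -259.7, 95.3]
eef_rot: [0.947, -0.321, 0.0, 0.0]
ft_force: [1.3, 1.1, 2.4]
grip_width: 0.128
grip_force: 29.9
```

Emit:
arm_command(
  motion=[
    {"linear": [0,0,0.0003],"delta_rot": [0,0,0],"gripper": 0},
    {"linear": [0,0,0.0006],"delta_rot": [0,0,0],"gripper": 0},
    {"linear": [0,0,0.001],"delta_rot": [0,0,0],"gripper": 0},
    {"linear": [0,0,0.001],"delta_rot": [0,0,0],"gripper": 0},
  ],
)

```text
time: 15.93
tool_pos: [498.0, -259.7, 94.2]
eef_rot: [0.947, -0.321, -0.0, -0.0]
ft_force: [0.3, 1.5, 1.9]
grip_width: 0.128
grip_force: 29.9
```

Emit:
arm_command(
  motion=[
    {"linear": [0,0,0.0003],"delta_rot": [0,0,0],"gripper": 0},
    {"linear": [0,0,0.0006],"delta_rot": [0,0,0],"gripper": 0},
    {"linear": [0,0,0.001],"delta_rot": [0,0,0],"gripper": 0},
    {"linear": [0,0,0.001],"delta_rot": [0,0,0],"gripper": 0},
  ],
)

```text
time: 16.27
tool_pos: [498.0, -259.7, 93.2]
eef_rot: [0.947, -0.321, -0.0, -0.0]
ft_force: [1.2, 0.0, 2.0]
grip_width: 0.129
grip_force: 29.9
```

Emit:
arm_command(
  motion=[
    {"linear": [0,0,0.0003],"delta_rot": [0,0,0],"gripper": 0},
    {"linear": [0,0,0.0006],"delta_rot": [0,0,0],"gripper": 0},
    {"linear": [0,0,0.001],"delta_rot": [0,0,0],"gripper": 0},
    {"linear": [0,0,0.001],"delta_rot": [0,0,0],"gripper": 0},
  ],
)

```text
time: 16.6
tool_pos: [498.3, -259.7, 92.5]
eef_rot: [0.947, -0.321, 0.0, -0.0]
ft_force: [2.0, 2.3, 4.8]
grip_width: 0.134
grip_force: 29.9
```

Emit:
arm_command(
  motion=[
    {"linear": [0,0,0.0003],"delta_rot": [0,0,0],"gripper": 0},
    {"linear": [0,0,0.0006],"delta_rot": [0,0,0],"gripper": 0},
    {"linear": [0,0,0.0006],"delta_rot": [0,0,0],"gripper": 0},
  ],
)

```text
time: 16.85
tool_pos: [498.5, -259.8, 92.2]
eef_rot: [0.947, -0.321, 0.001, 0.0]
ft_force: [2.3, 2.4, 7.5]
grip_width: 0.132
grip_force: 29.9
```

It is seated on the notch floor (TCP 92.2, force rising). Release and retreat.

Emit:
arm_command(
  motion=[
    {"linear": [0,0,-0.0006],"delta_rot": [0,0,0],"gripper": 0},
    {"linear": [0,0,-0.0006],"delta_rot": [0,0,0],"gripper": 20},
    {"linear": [0,0,-0.0006],"delta_rot": [0,0,0],"gripper": 40},
    {"linear": [0,0,-0.0006],"delta_rot": [0,0,0],"gripper": 40},
    {"linear": [0,0,-0.0006],"delta_rot": [0,0,0],"gripper": 40},
  ],
)

```text
time: 17.27
tool_pos: [497.8, -259.7, 91.9]
eef_rot: [0.947, -0.321, -0.0, -0.0]
ft_force: [-0.9, -0.0, 0.7]
grip_width: 0.389
grip_force: 0.0
```

Emit:
arm_command(
  motion=[
    {"linear": [0,0,-0.01],"delta_rot": [0,0,0],"gripper": 40},
    {"linear": [0,0,-0.03],"delta_rot": [0,0,0],"gripper": 40},
    {"linear": [0,0,-0.06],"delta_rot": [0,0,0],"gripper": 40},
    {"linear": [0,0,-0.09],"delta_rot": [0,0,0],"gripper": 40},
    {"linear": [0,0,-0.12],"delta_rot": [0,0,0],"gripper": 40},
  ],
)

```text
time: 17.68
tool_pos: [497.8, -259.6, 214.3]
eef_rot: [0.947, -0.321, 0.0, 0.0]
ft_force: [0.3, 0.2, 0.3]
grip_width: 0.403
grip_force: 0.0
```

```bash
python3 - <<'E'
from h import *
w=env.read_camera("wrist")
im=env.read_camera("side")[170:250,320:440]
cv2.imwrite("pics/end.png",np.hstack([cv2.resize(w,(400,300)),cv2.resize(im,(400,300),interpolation=2)])[...,::-1])
E
python3 st.py
```

```text
17.7833 [ 499.27 -260.66  217.67] yaw -37.48 [-0.32 -0.05  0.19] [ 0.11 -0.01 -0.02]
```

View pics/end.png

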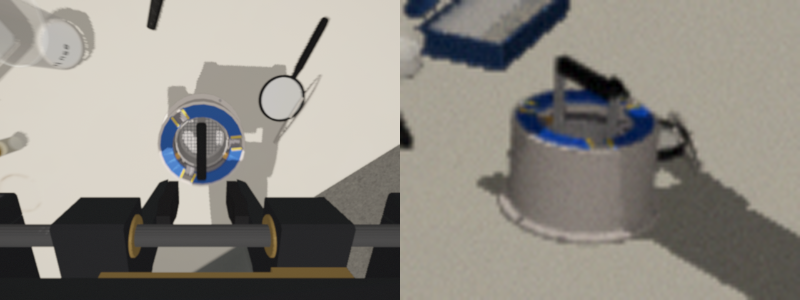

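The sieve sits level in the stand, with the handle centred at wrist (202,150), lugs hidden below the ring and the gripper clear. Handing in.

```bash
python3 -c "
from cell import env
print(env.sign_off())"
```

```text
the job is handed in; nothing more can be done
None
```

The sieve is hung in the stand with its lugs pressed down into the locking notches, the gripper has let go and is clear, and the job was handed in at about 18 s; contact force readings stayed under about 10 N, the bystanders were not touched, and no verdict came back.

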